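Bolt the cake box

TASK

Bolt the cake box shut: slide the steel bolt by its red-knobbed handle all the way across into the keeper on the lid, then swing the handle forward and fully down into the notch so that it cannot slide back. Let go of it, and leave the lid closed and the spice jar, the mug and the coffee pod standing where they are.

Things in the scene. Friction and masses are not known exactly. Their poses are not given: they have to be found in the camera images.
- cake_box: Fixed light-wood box, 200 (x) x 340 (y) x 110 mm high, yaw up to 0.35 rad either way. Origin: centre of its underside; box x points to the back (hinge side), y along the bolt, z up. From box y = +15 to +170 mm its top is a fixed deck; the rest is the clear lid. A steel barrel bolt lies on the deck along the front edge, its axis along box y at box x = -82, z = 128 mm.
- slot (a point): Middle of the slot in the top of the bolt's steel housing, at box (-82, 82, 140) mm. The housing is a U channel 24 mm wide and 30 mm high on the deck, from box y = +32 to +132 mm. The slot is 11 mm wide and runs along box y, bridged over at the last 10 mm of each end. The axis of the bolt lies 12 mm below this point and 18 mm behind the box's front edge.
- knob (a point): Centre of the red knob of the bolt's handle: 18 mm across, 22 mm long, on an 8 mm steel stem at right angles to the bolt rod (rod 12 mm thick). The point lies 51 mm from the bolt axis, the knob's end 62 mm. At the start it stands upright in the slot, 179 mm above the worktop. Its box y is 102 mm minus joint bolt. Its z axis points outward along the stem.
- bolt (a joint): Slide of the bolt, m: grows as it moves along box -y, toward the lid. 0 = fully drawn back, 0.050 = fully across at the hard stop, where the rod's tip is through the keeper. Starts at 0 to 0.012. Rubs with about 1.5 N and stays where it is left.
- handle (a joint): Turn of the handle about the bolt axis, rad: 0 = upright; grows as the knob swings to the front (box -x) and down; 1.57 = level, pointing out beyond the box's front edge; 1.65 = hard stop. The slot keeps it within about 0.15 of upright until joint bolt is 0.041 or more, where the notch lets it swing down. Friction about 0.025 N m (0.5 N at the knob): it stays where it is left.
- notch (a point): Middle of the notch in the front wall of the housing, at the height of the bolt axis: box (-91.5, 55, 128) mm. The notch is 22 mm wide (box y = +44 to +66 mm), at the lid end of the slot and open to it; the folded handle lies in it.
- keeper (a point): Centre of the keeper's opening, a steel hoop 26 mm wide and 31 mm high on the front rail of the lid, at box (-82, -10, 128) mm; the bolt rod passes through it with 2 mm or more to spare.
- lid (a joint): Angle of the clear lid, rad: 0 = shut, grows as it opens; hinged along the back edge of the box. Starts shut, and its own weight (0.5 kg) keeps it so.
- spice_jar: Bystander: spice jar with a yellow cap, 42 mm across and 96 mm high, standing on the deck behind the bolt (its z axis up). Origin: centre of its underside.
- mug: Bystander: white mug with blue sprigs, 79 x 113 x 98 mm high, on the worktop beyond the deck end of the box. Origin: middle of its underside, handle included.
- pod: Bystander: coffee pod, 53 mm across and 29 mm high, on the worktop in front of the lid. Origin: centre of its underside.

How it is judged:
On the way:
1. the bolt is across in the keeper (value of joint bolt above 0.038 m), for 0.2 s.
At the end, for the whole second after the job is handed in: The bolt is across (joint bolt above 0.038 m of 0.050), its handle is down in the notch (joint handle above 1.35 rad, 77 degrees) and at rest, and the lid is shut (below 0.06 rad) (value of joint bolt above 0.038 m and value of joint handle above 1.35 rad and velocity of joint handle between -0.1 and 0.1 rad/s and value of joint lid below 0.06 rad); the robot touches nothing.
It fails at once if the spice jar is pushed more than 30 mm or tipped over (distance of spice_jar from where it was at the start of the episode above 0.03 m or angle between spice_jar's own z axis and vertical above 0.5 rad).
It fails at once if the mug is pushed more than 30 mm or tipped over (distance of mug from where it was at the start of the episode above 0.03 m or angle between mug's own z axis and vertical above 0.5 rad).
It fails at once if the coffee pod is pushed more than 30 mm or tipped over (distance of pod from where it was at the start of the episode above 0.03 m or angle between pod's own z axis and vertical above 0.5 rad).
It fails at once if the lid is lifted by more than 0.3 rad (value of joint lid above 0.3 rad).
It also fails if it takes over 40 s, if anything falls off the work surface, if the arm or the gripper's body presses on something with over 40 N, if the wrist force passes 120 N, or if a joint passes its speed limit or range.

ROBOT

A 7-joint arm with a two-finger parallel gripper is mounted at the origin on a cart in front of the work surface, level with it; the furniture and walls round the work are solid. World frame = base frame: x ahead of the robot, y to its left, z up, the work surface at z = 0. Lengths are in m, angles in rad, forces in N, time in s.
With the tool pointing down it reaches from about 0.4 to 0.85 m from the base axis. Payload 4.5 kg.
Tool frame: the origin (TCP) lies midway between the tips of the shut fingers; the grasp point (between the pads) lies 19 mm behind it; z points along the fingers, y is the line along which they close (so a half turn about z gives the same grasp; the last joint's range is limited). The gripper opens to 85 mm and grips with 20 to 120 N. Pads are 22 mm wide; open, the fingers measure 114 mm over their backs; the gripper's body (76 mm by 85 mm) begins 54 mm behind the grasp point. The pads swing forward as they close: fully open they stand 13 mm farther back than shut.
Start: joints at [1.19, 0.689, -0.195, 1.565, 0.157, 0.902, -0.215], TCP at [0.252, -0.572, 0.231] pointing down, gripper open.
Joint ranges: [-3.01, 3.01], [-0.46, 2.08], [-1.47, 1.51], [0.13, 2.56], [-1, 4.14], [0.04, 2.09], [-2.66, 2.66]. Speed limits (rad/s): [2.57, 2.57, 3.14, 3.14, 3.14, 3.14, 3.14].

INTERFACE

Orientations are given as a unit quaternion [x, y, z, w].
In Python, from station import * gives the robot as it stands. The module is installed in compiled form; this text tells all that it offers.
- The arm moves only by the tool move_arm, never from a script. Its argument "increments" is a list of rows, each a list of 6 numbers: the shift along the world's x, y, z in units of 25 mm (1.0 is 25 mm), then the turn, a rotation vector about the world's x, y, z in units of 6 degrees (1.0 is 6 degrees). A call has 1 to 12 rows; each row is the pose to reach, as a shift and turn from the pose commanded when the call began; what a row does not reach only later rows make up. A row lasts 1/12 s, in which the tool goes at most 41.7 mm and 7.16 degrees, less where a joint would pass 70% of its speed; a pose out of reach is approached as far as the arm can. A call with a gripper value outside its range is refused whole. "gripper" is the closure in counts, from 0 (fully open) to 255 (shut), set as the call begins (left out, the last holds). The fingers move at their own pace and stop on an object; "newtons" is the grip in N (left out, the last holds). Time passes only in rows, so rows that repeat a pose let the fingers close. It gives the time, the measured TCP pose, the force, the opening and the grip force at its end, in the units of the state.
- get_state(): the state, without advancing time (a new reading comes with each control period).
- camera(name): name is "scene" or "top" or "wrist"; returns a dict with "frame" (480x640x3 uint8, blue, green, red), "z_map" (480x640 float32, m along the optical axis (not along the pixel's ray), 0 where there is no reading), "intrinsics" (3x3 intrinsics, pixels), "k1" (the pictures are not rectified: a ray, as slopes to the right and down, at radius r is drawn at 1 + k1 r^2 times it, then the intrinsics apply), "rvec" (rotation vector, rad) and "tvec" (3), from world to camera coordinates, as OpenCV has them; the wrist camera has in their place "hand_eye" (4x4, takes a point from camera to tool coordinates, whose origin is the TCP and whose axes are the flange's). Camera axes: x right, y down, z forward; pixel columns grow to the right and rows downward; lengths in m; the calibration is good to about 2 mm. A picture is of the moment at which its call begins: read the wrist's pose just before it.
- sign_off(): hands the job in; it is judged then, once.
The state is a dict: "time_s": time; "joints": joint angles; "dq": joint speeds; "joint_efforts": joint torques, N m; "ee_pos": TCP position; "orientation": TCP orientation; "wrist_force": force on the tool from outside, world axes, zero at the start; "moment": the same for the moment, N m; "opening": finger opening in m; "gripper_force": force on a finger pad.
Only numpy, scipy, OpenCV 4.12 (cv2) and the standard library are available. Lean on these libraries where they do the work, as an engineer would, in place of code of your own. Each camera call takes 0.05 s, during which the arm holds its last target. There are 200 camera calls.

## Working session

There is one attempt and no reset: what is moved stays moved. The work goes in short steps, Python scripts to look and compute and a tool call to move; the robot and the scene stay as the last step left them, time stands still between calls to the robot, and variables do not carry over. Pictures are saved under pics/ and viewed, at most 10 in all, crops included, and the job is handed in when it is done.

Besides the shell and the picture viewer there is one more tool, called by a JSON object that holds its "api" and its "payload", one argument or row to a line. move_arm: Moves the arm, as the interface text tells. Its arguments: {"type":"object","properties":{"increments":{"type":"array","items":{"type":"array","items":{"type":"number"}}},"gripper":{"type":"number"},"newtons":{"type":"number"}},"required":["increments"]}

```bash
mkdir -p pics; cat > h.py <<'E'
from station import *
import numpy as np, cv2
from scipy.spatial.transform import Rotation as R
def snap(name,fn):
    s=get_state(); c=camera(name); c['s']=s
    cv2.imwrite('pics/'+fn,c['frame'])
    import pickle; pickle.dump(c,open(fn+'.pkl','wb')); return c
def xyz(c,u,v,z=None):
    K=c['intrinsics'];k=float(c['k1'])
    p=np.array([(u-K[0,2])/K[0,0],(v-K[1,2])/K[1,1]]);q=p.copy()
    for _ in range(20): q=p/(1+k*(q@q))
    if z is None:
        w=c['z_map'][int(v)-1:int(v)+2,int(u)-1:int(u)+2]; w=w[w>0]; z=np.median(w)
    P=np.array([q[0],q[1],1])*z
    if 'hand_eye' in c:
        H=np.array(c['hand_eye']);P=H[:3,:3]@P+H[:3,3]
        return R.from_quat(c['s']['orientation']).apply(P)+c['s']['ee_pos']
    Rm=cv2.Rodrigues(np.array(c['rvec'],float))[0]
    return Rm.T@(P-np.array(c['tvec']).ravel())
E
python3 - <<'E'
from h import *
s=get_state();print(s)
a=snap('scene','scene1.png');b=snap('top','top1.png');print(b['k1'],b['intrinsics'])
E
```

```text
{'time_s': 0.0, 'joints': array([ 1.18982454,  0.69003985, -0.19449971,  1.56634014,  0.15730683,
        0.90250688, -0.2150935 ]), 'dq': array([ 0.00086149,  0.00016202,  0.00143116,  0.00088226, -0.0017699 ,
        0.00032567, -0.00188832]), 'joint_efforts': array([-1.66631198e-04, -5.39600909e+01, -1.26660381e+00, -1.58540422e+01,
        9.08562419e-03,  9.41557781e-03, -1.49917770e-05]), 'ee_pos': array([ 0.25154354, -0.57143048,  0.23044987]), 'orientation': array([ 9.78563453e-01,  2.05943350e-01, -2.67500309e-04, -9.12771887e-04]), 'wrist_force': array([-0.28002846,  0.07869075, -0.47826284]), 'moment': array([-0.00321916, -0.00015614,  0.00886526]), 'gripper_force': 0.0, 'opening': 0.08555548225796931}
-0.08164300232464754 [[438.73648494   0.         318.25780381]
 [  0.         438.73648494 246.44003526]
 [  0.           0.           1.        ]]
```

View pics/scene1.png

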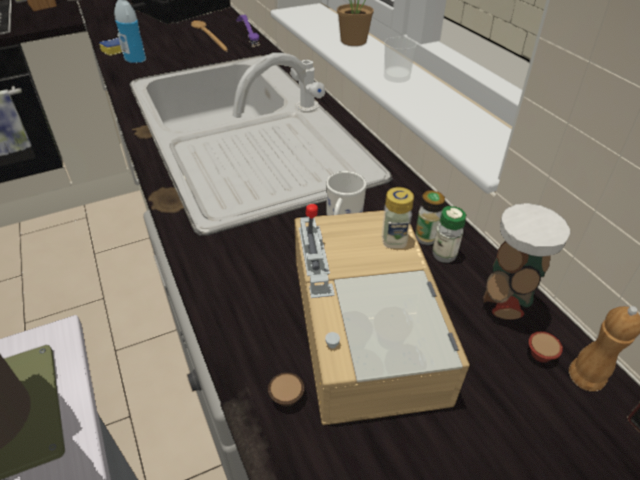

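View pics/top1.png

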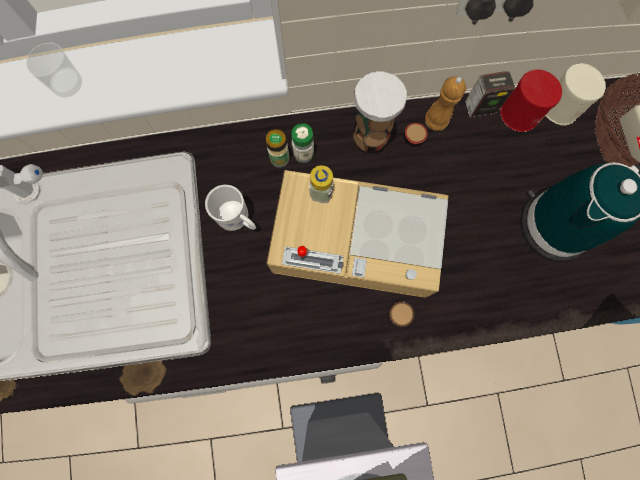

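The scene picture shows the red knob at (312,210) and the pod at (286,389). The top picture shows the knob at (302,252), the housing from about (284,258) to (342,268), the keeper at (360,267), the jar cap at (321,178), the mug at (228,208) and the pod at (401,314). Next I measure these.

```bash
python3 - <<'E'
from h import *
import pickle
c=pickle.load(open('top1.png.pkl','rb'));a=pickle.load(open('scene1.png.pkl','rb'))
P=[]
for v in range(160,305):
    for u in range(255,460):
        if c['z_map'][v,u]>0:
            p=xyz(c,u,v,c['z_map'][v,u])
            if 0.10<p[2]<0.118:P.append(p)
P=np.array(P);(cx,cy),wh,ang=cv2.minAreaRect((P[:,:2]*1000).astype(np.float32));print(cx,cy,wh,ang,np.median(P[:,2]))
print(cv2.boxPoints(((cx,cy),wh,ang)).round(0).tolist())
def red(c,n):
    f=c['frame'].astype(int);m=(f[...,2]>150)&(f[...,1]<60)&(f[...,0]<60)
    l,k,st,ce=cv2.connectedComponentsWithStats(m.astype(np.uint8))
    for i in range(1,l):
        if st[i,4]>15:
            u,v=ce[i];pp=[xyz(c,uu,vv,c['z_map'][vv,uu]) for vv,uu in zip(*np.where(k==i))];print(n,(u,v),st[i,4],np.median(pp,0).round(4),np.max(pp,0).round(3),np.min(pp,0).round(3))
red(c,'top');red(a,'scene')
for n,u,v in [('jar',321,178),('pod',401,314),('mugrim',228,190),('mughandle',248,224),('keeper',360,264),('frontL',272,262),('frontR',437,288)]: print(n,xyz(c,u,v).round(3))
E
```

```text
594.3031616210938 -79.78680419921875 (340.1922912597656, 202.41387939453125) 72.40108489990234 0.10881458633924795
[[446.0, -211.0], [639.0, -273.0], [742.0, 52.0], [549.0, 113.0]]
top (np.float64(541.1269702276708), np.float64(87.78896672504378)) 1142 [ 0.8529 -0.5338  0.1148] [0.901 0.035 0.951] [ 0.379 -0.581  0.11 ]
top (np.float64(638.1875), np.float64(140.1875)) 16 [ 0.7097 -0.7329  0.103 ] [ 0.732 -0.731  0.106] [ 0.694 -0.781  0.049]
top (np.float64(301.71830985915494), np.float64(250.70422535211267)) 71 [0.5487 0.0402 0.1869] [0.557 0.047 0.19 ] [0.541 0.032 0.176]
scene (np.float64(311.9148936170213), np.float64(208.04255319148936)) 47 [0.5502 0.0348 0.1879] [0.557 0.043 0.683] [ 0.287 -0.528  0.184]
jar [ 0.673 -0.013  0.205]
pod [ 0.419 -0.146  0.028]
mugrim [0.728 0.178 0.072]
mughandle [0.649 0.144 0.066]
keeper [ 0.517 -0.065  0.14 ]
frontL [0.552 0.101 0.109]
frontR [ 0.454 -0.209  0.109]
```

The box fits at 340 x 202 mm with its top at z = 0.109. Its centre is (0.594, -0.080) and its yaw is about -0.308 rad. The knob is near (0.549, 0.039), with the bolt at about 3 mm. The plan is to grip the knob with the fingers closing along box y, slide it, then move the tool along the arc while the knob pivots between the pads.

{"api": "move_arm", "payload": {
  "increments": [
    [0,0,1.2,0,0,0],
    [0.3,0.6,2.2,0,0,-0.6],
    [0.9,1.8,2.8,0,0,-1.3],
    [1.5,3.1,2.8,0,0,-2.1],
    [2.1,4.4,2.8,0,0,-2.9],
    [2.7,5.7,2.8,0,0,-3.7],
    [3.3,7,2.8,0,0,-4.5],
    [3.9,8.3,2.8,0,0,-5.3],
    [4.5,9.6,2.8,0,0,-6.1],
    [5.1,10.9,2.8,0,0,-6.9],
    [5.7,12.2,2.8,0,0,-6.9],
    [6.3,13.5,2.8,0,0,-6.9]
  ],
  "gripper": 0,
  "newtons": 20
}}

```text
time_s: 1.1
ee_pos: [0.4096, -0.2327, 0.3011]
orientation: [0.988, -0.153, -0.0, 0.0]
wrist_force: [1.0, 0.1, -0.6]
opening: 0.0853
gripper_force: 0.0
```

{"api": "move_arm", "payload": {
  "increments": [
    [0.6,1.2,0,0,0,0],
    [1.2,2.4,0,0,0,0],
    [1.8,3.6,0,0,0,0],
    [2.4,4.8,0,0,0,0],
    [3.0,6.0,0,0,0,0],
    [3.6,7.2,0,0,0,0],
    [4.2,8.4,-0.3,0,0,0],
    [4.8,9.6,-0.8,0,0,0],
    [5.3,10.5,-1.2,0,0,0],
    [5.6,10.9,-1.6,0,0,0],
    [5.6,10.9,-1.6,0,0,0]
  ]
}}

```text
time_s: 2.02
ee_pos: [0.5493, 0.0412, 0.259]
orientation: [0.989, -0.151, -0.002, -0.0]
wrist_force: [-0.1, -0.2, -0.3]
opening: 0.0855
gripper_force: 0.0
```

```bash
python3 - <<'E'
from h import *
c=snap('wrist','w1.png');print(c['s']['ee_pos'],c['s']['orientation'])
f=c['frame'].astype(int);m=(f[...,2]>120)&(f[...,1]<60)&(f[...,0]<60)
l,k,st,ce=cv2.connectedComponentsWithStats(m.astype(np.uint8))
for i in range(1,l):
    if st[i,4]>60:
        pp=np.array([xyz(c,uu,vv,c['z_map'][vv,uu]) for vv,uu in zip(*np.where(k==i)) if c['z_map'][vv,uu]>0])
        top=pp[pp[:,2]>pp[:,2].max()-.004]
        print(ce[i],st[i,4],np.median(pp,0).round(4),pp.max(0).round(4),pp.min(0).round(4),top.mean(0).round(4))
E
```

```text
[0.54930503 0.04116264 0.25897018] [ 9.88566054e-01 -1.50779416e-01 -1.61262505e-03 -3.51393559e-04]
[319.28236915 248.70247934] 726 [0.5535 0.039  0.188 ] [0.5607 0.0727 0.1914] [ 0.4709  0.0313 -0.0012] [0.5521 0.0396 0.1888]
```

View pics/w1.png

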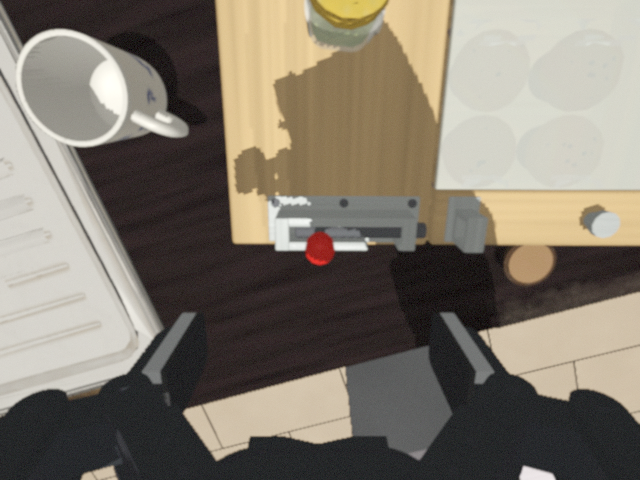

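The wrist picture shows the knob at (319,248), midway between the open fingers in the closing direction, with the jar and mug well clear. Its centre is near (0.551, 0.040) and its top at 0.189, which matches the model. I go straight down.

{"api": "move_arm", "payload": {
  "increments": [
    [0,0,-0.8,0,0,0],
    [0,0,-1.6,0,0,0],
    [0,0,-2.4,0,0,0],
    [0,0,-3.2,0,0,0],
    [0,0,-3.7,0,0,0],
    [0,0,-3.9,0,0,0],
    [0,0,-3.9,0,0,0]
  ]
}}

```text
time_s: 2.65
ee_pos: [0.5484, 0.0356, 0.1633]
orientation: [0.988, -0.155, -0.001, 0.001]
wrist_force: [0.6, 0.8, -0.6]
opening: 0.0853
gripper_force: 0.0
```

{"api": "move_arm", "payload": {
  "increments": [
    [0,0,0,0,0,0],
    [0,0,0,0,0,0],
    [0,0,0,0,0,0],
    [0,0,0,0,0,0],
    [0,0,0,0,0,0],
    [0,0,0,0,0,0],
    [0,0,0,0,0,0],
    [0,0,0,0,0,0],
    [0,0,0,0,0,0],
    [0,0,0,0,0,0],
    [0,0,0,0,0,0],
    [0,0,0,0,0,0]
  ],
  "gripper": 255,
  "newtons": 20
}}

```text
time_s: 3.65
ee_pos: [0.55, 0.0382, 0.1643]
orientation: [0.988, -0.153, 0.001, -0.0]
wrist_force: [0.1, 0.9, 5.9]
opening: 0.0169
gripper_force: 19.6
```

Gripped, at 17 mm opening. Next I slide along box -y, which is (-0.303, -0.953) in world axes.

{"api": "move_arm", "payload": {
  "increments": [
    [-0.06,-0.2,0,0,0,0],
    [-0.13,-0.4,0,0,0,0],
    [-0.19,-0.6,0,0,0,0],
    [-0.25,-0.8,0,0,0,0],
    [-0.32,-1.0,0,0,0,0],
    [-0.38,-1.2,0,0,0,0],
    [-0.44,-1.4,0,0,0,0],
    [-0.5,-1.6,0,0,0,0],
    [-0.56,-1.75,0,0,0,0],
    [-0.56,-1.75,0,0,0,0],
    [-0.56,-1.75,0,0,0,0]
  ]
}}

```text
time_s: 4.57
ee_pos: [0.536, -0.0061, 0.1643]
orientation: [0.988, -0.153, 0.001, -0.0]
wrist_force: [0.2, 0.0, 6.8]
opening: 0.0167
gripper_force: 19.8
```

{"api": "move_arm", "payload": {
  "increments": [
    [-0.03,-0.1,0,0,0,0],
    [-0.03,-0.1,0,0,0,0],
    [-0.03,-0.1,0,0,0,0]
  ]
}}

```text
time_s: 4.82
ee_pos: [0.536, -0.0064, 0.1643]
orientation: [0.988, -0.153, 0.001, -0.001]
wrist_force: [1.3, 4.5, 5.9]
opening: 0.0164
gripper_force: 19.9
```

```bash
python3 - <<'E'
from h import *
c=snap('wrist','w2.png');s=c['s'];print(s['ee_pos'],s['wrist_force'])
b=snap('scene','s2.png')
cv2.imwrite('pics/both.png',np.vstack([cv2.resize(c['frame'][150:330,200:520],None,fx=1.67,fy=1.67)[:300,:534],cv2.resize(b['frame'][190:310,260:400],(534,300))]))
E
```

```text
[ 0.53597278 -0.00642788  0.16428773] [1.33116433 4.45161961 5.90126987]
```

View pics/both.png

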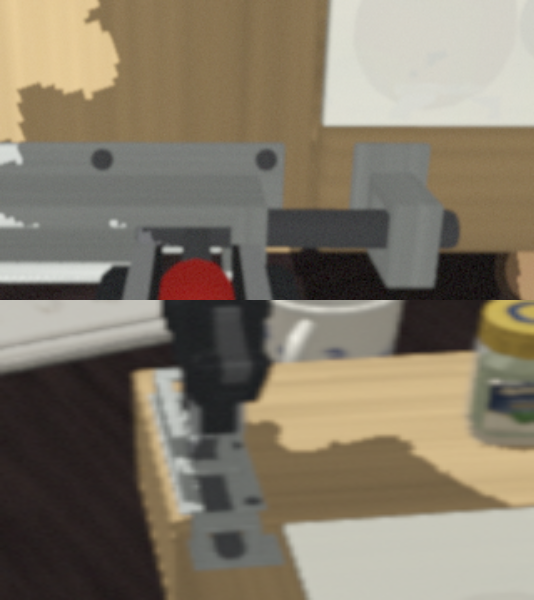

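The rod's tip is through the keeper hoop (at about (450,228) in the crop), and the extra push met the stop at 4.5 N. Next is the swing arc: radius about 52 mm, forward along (-0.953, 0.303) and down.

{"api": "move_arm", "payload": {
  "increments": [
    [-0.17,0.08,-0.01,0,0,0],
    [-0.34,0.14,-0.03,0,0,0],
    [-0.51,0.19,-0.07,0,0,0],
    [-0.68,0.25,-0.12,0,0,0],
    [-0.83,0.3,-0.19,0,0,0],
    [-0.98,0.34,-0.28,0,0,0],
    [-1.13,0.39,-0.38,0,0,0],
    [-1.26,0.43,-0.48,0,0,0],
    [-1.39,0.47,-0.61,0,0,0],
    [-1.5,0.51,-0.74,0,0,0],
    [-1.5,0.51,-0.74,0,0,0]
  ]
}}

```text
time_s: 5.83
ee_pos: [0.495, 0.0065, 0.1448]
orientation: [0.988, -0.152, -0.002, -0.001]
wrist_force: [-2.4, 6.2, 5.3]
opening: 0.0168
gripper_force: 20.8
```

{"api": "move_arm", "payload": {
  "increments": [
    [-0.11,0.06,-0.15,0,0,0],
    [-0.21,0.1,-0.3,0,0,0],
    [-0.29,0.13,-0.46,0,0,0],
    [-0.35,0.15,-0.63,0,0,0],
    [-0.41,0.17,-0.8,0,0,0],
    [-0.45,0.18,-0.98,0,0,0],
    [-0.47,0.19,-1.16,0,0,0],
    [-0.48,0.19,-1.34,0,0,0],
    [-0.48,0.19,-1.45,0,0,0],
    [-0.48,0.19,-1.45,0,0,0]
  ]
}}

```text
time_s: 6.67
ee_pos: [0.4827, 0.0105, 0.108]
orientation: [0.988, -0.152, -0.003, 0.0]
wrist_force: [-1.8, 5.2, 0.9]
opening: 0.0166
gripper_force: 21.0
```

```bash
python3 - <<'E'
from h import *
c=snap('wrist','w3.png');b=snap('scene','s3.png')
cv2.imwrite('pics/both3.png',np.vstack([c['frame'][150:450,60:594],cv2.resize(b['frame'][190:310,240:400],(534,300))]))
E
```

```text
(no output)
```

View pics/both3.png

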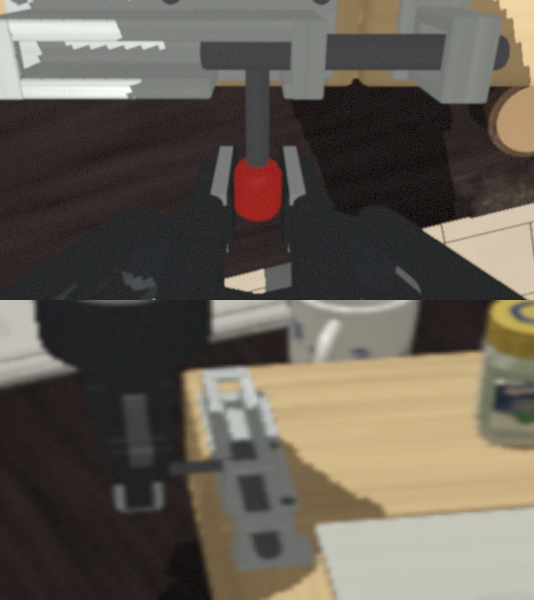

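The handle points level out of the notch, with the stem at (257,115) and the knob at (257,190) between the pads. The rod is still through the keeper. I release and lift straight up.

{"api": "move_arm", "payload": {
  "increments": [
    [0,0,0,0,0,0],
    [0,0,0,0,0,0],
    [0,0,0,0,0,0],
    [0,0,0,0,0,0],
    [0,0,0,0,0,0],
    [0,0,0,0,0,0],
    [0,0,0,0,0,0],
    [0,0,0,0,0,0],
    [0,0,0,0,0,0],
    [0,0,0,0,0,0]
  ],
  "gripper": 0
}}

```text
time_s: 7.6
ee_pos: [0.4851, 0.0093, 0.1091]
orientation: [0.988, -0.153, -0.0, 0.0]
wrist_force: [-0.4, 0.0, 0.5]
opening: 0.0853
gripper_force: 0.0
```

{"api": "move_arm", "payload": {
  "increments": [
    [0,0,0.4,0,0,0],
    [0,0,1,0,0,0],
    [0,0,1.8,0,0,0],
    [0,0,2.8,0,0,0],
    [0,0,3.8,0,0,0],
    [0,0,4.8,0,0,0],
    [0,0,5.4,0,0,0],
    [0,0,5.6,0,0,0],
    [0,0,5.6,0,0,0],
    [0,0,5.6,0,0,0],
    [0,0,5.6,0,0,0]
  ]
}}

```text
time_s: 8.52
ee_pos: [0.4843, 0.0092, 0.2479]
orientation: [0.988, -0.153, -0.001, 0.0]
wrist_force: [0.1, -0.4, 0.2]
opening: 0.0858
gripper_force: 0.0
```

```bash
python3 - <<'E'
from h import *
c=snap('wrist','w4.png');b=snap('scene','s4.png')
cv2.imwrite('pics/both4.png',np.vstack([c['frame'][100:400,60:594],cv2.resize(b['frame'][190:310,240:400],(534,300))]))
f=b['frame'].astype(int)
for n,c in (('w',c),('s',b),('t',snap('top','t4.png'))):
    f=c['frame'].astype(int);m=(f[...,2]>110)&(f[...,1]<60)&(f[...,0]<60)
    pp=np.array([xyz(c,u,v,c['z_map'][v,u]) for v,u in zip(*np.where(m)) if c['z_map'][v,u]>0])
    pp=pp[(abs(pp[:,0]-.48)<.04)&(abs(pp[:,1]-.01)<.05)]; print(n,len(pp),np.median(pp,0).round(4),pp.max(0).round(3)) if len(pp) else print(n,0)
E
```

```text
w 471 [0.4877 0.0085 0.1334] [0.496 0.038 0.137]
s 113 [0.4819 0.0032 0.1325] [0.493 0.014 0.139]
t 0
```

View pics/both4.png

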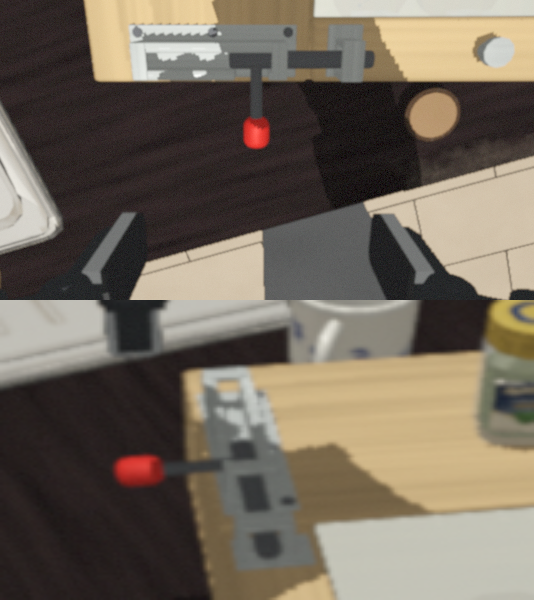

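The bolt is through the keeper and the handle is level: the knob's top is at 0.137 m, so its centre is at about 0.128. The gripper is clear and the lid, mug, jar and pod look undisturbed, so I hand in.

```bash
python3 -c "
from station import *
print(sign_off())"
```

```text
the job is handed in; nothing more can be done
None
```

I slid the bolt across to its hard stop in the keeper, swung the handle level into the notch and let go. The lid is still shut, and the jar, mug and pod are where they stood. I handed the job in at about 9 s; `sign_off()` gave no verdict.

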